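# Feel which end of the nylon block is stepped and load it into the angled drill jig

## Robot

A 7-joint arm with a two-finger parallel gripper is mounted at the origin on the work surface. World frame = base frame: x ahead of the robot, y to its left, z up, the work surface at z = 0. Lengths are in m, angles in degrees, forces in N, time in s.
With the tool pointing down it reaches from about 0.425 to 0.875 m from the base axis. Payload 4.7 kg.
Tool frame: the origin (TCP) lies on the centre line of the jaws, within the pads' length; the fingertips stand 25 mm ahead of it and the grasp point (between the pads) lies 6 mm ahead of it; z points along the fingers, y is the direction in which the jaws open and shut (so a half turn about z gives the same grasp; the last joint's range is limited). The gripper opens to 87 mm and grips with 3 to 60 N. Pads are 19 mm wide; open, the fingers measure 117 mm over their backs; the gripper's body (75 mm by 190 mm) begins 51 mm behind the grasp point.
Start: joints at [0.808, 18.392, -4.016, 83.108, 1.295, 78.541, -3.26], TCP at [0.65, -0, 0.248] pointing down, gripper open.
Joint ranges: [-163.93, 163.93], [-17.29, 119.83], [-79.2, 71.16], [3.27, 140.29], [-89.18, 269.18], [5.43, 117.66], [-154.24, 154.24]. Speed limits (degrees/s): [147.25, 147.25, 180, 180, 180, 180, 180].

## Interface

Orientations are given as [roll, pitch, yaw] about the fixed x, y, z axes, in that order (R = Rz(yaw) Ry(pitch) Rx(roll)).
In Python, from cell import env gives the robot as it stands.
- The arm moves only by the shell command python3 -m creep 'ROWS' [OPENING] [FORCE]. ROWS is JSON, a list of rows, each an object of numbers: "tx", "ty", "tz": the shift along the tool's x, y, z in m; "rx", "ry", "rz": the turn, a rotation vector about the tool's x, y, z in degrees. In form: [{"tx": .., "ty": .., "tz": .., "rx": .., "ry": .., "rz": ..}, ...]. A call has 1 to 20 rows; each row shifts and turns the commanded pose from where the row before left it, along the tool's axes as they then stand; what a row does not reach is not made up. A row lasts 1/8 s, in which the tool goes at most 62.5 mm and 10.7 degrees, less where a joint would pass 70% of its speed; a pose out of reach is approached as far as the arm can. A call is refused whole if a number of a shift passes 0.0625 or a number of a turn 10.7, either way. A call with a gripper value outside its range is refused whole. OPENING is the finger opening in m, from 0 to 0.087, set as the call begins (- or left out, the last holds). The fingers move at their own pace and stop on an object; FORCE is the grip in N (left out, the last holds). Time passes only in rows, so rows that do not move let the fingers close. It gives the time, the measured TCP pose, the force and the opening at its end, in the units of the state.
- env.get_obs(): the state, without advancing time (a new reading comes with each control period).
- env.read_camera(name): name is "scene" or "side" or "wrist"; returns a dict with "pixels" (400x640x3 uint8, red, green, blue), "intrinsics" (3x3 intrinsics, pixels), "R" (3x3) and "t" (3): a world point X has camera coordinates R X + t. Camera axes: x right, y down, z forward; pixel columns grow to the right and rows downward; lengths in m; the calibration is good to about 2 mm. A picture is of the moment at which its call begins. There is no depth.
- env.sign_off(): hands the job in, once; it reports no verdict.
The state is a dict: "time_s": time; "qpos": joint angles; "joint_velocities": joint speeds; "effort": joint torques, N m; "tool_pos": TCP position; "tool_rot": TCP orientation; "force": force on the tool from outside, world axes, zero at the start; "wrist_torque": the same for the moment, N m; "grip_width": finger opening in m.
Only numpy, scipy, OpenCV 4.12 (cv2) and the standard library are available. Lean on these libraries where they do the work, as an engineer would, in place of code of your own. Each camera call takes 0.05 s, during which the arm holds its last target.

## Task

Two nylon blocks that look alike lie in the red tray, each with a step cut out of its underside at one end, out of sight; they lie opposite ways round, and pressing down on an end tells, because the stepped end gives way and the other is firm. Load either one of them into the sloping drill jig, its step over the brass key, so that it lies flat and fully down on the sloping plate, centred along it and up against the fence, then let go. Do not let the block drop, leave the other block lying in its lane, and leave the gas bottle, jar and screwdriver where they are.

Things in the scene. Friction and masses are not known exactly. Their poses are not given: they have to be found in the camera images.
- tray: Red steel tray fixed to the bench, 206 x 180 mm, origin under its middle, z up; floor top 6 mm above the bench. Two lanes along y, one at x = -50 mm, one at x = +50 mm, each with 4 mm walls rising to 21 mm above the bench, some 3.5 mm clear of the block all round. Each lane holds one white nylon block (block_p, block_q, in either order), one with its step at +y, the other at -y.
- lane_near (a point): Point fixed on the tray: at the start the centre, half-way up, of the block in the lane at x = -50 mm; axes are the tray's. Block: 40 mm (x) x 150 mm (y) x 50 mm (z), 0.25 to 0.45 kg. Its underside is cut away 9 mm deep over the last 55 mm of one end, full width: +y or -y end, unknown, changes between starts. It looks alike from both ends.
- lane_far (a point): The same for the other block, in the lane at x = +50 mm. Feel of a block: pressed down on top 62 mm from its centre, the stepped end gives way at 1 to 3 N and sinks about 7 mm until it meets the floor, rocking back when released; at the firm end the top stays put, 56 mm above the bench.
- seat: Sloping aluminium plate of the blue drill jig, fixed, 170 mm long. Origin: middle of the seat on the plate's surface, 75 mm above the bench. z: plate normal, 32 degrees from vertical, leaning to the jig's front (robot side); x up the slope; y level, along the plate. Block in place: long side along y, underside on the plate, centre at (0, 0, +25 mm).
- seat_floor (a point): Same point and axes as seat. Blue fence 10 mm high along the plate's lower edge, inner face at x = -22 mm. Brass key on the plate, 7 mm high, 34 mm wide, from y = +29 to +75 mm: the block's stepped end goes over it, with 2 mm spare height and 9 mm spare length when centred. Wrong way round, the block perches on the key. Nothing stands above the plate.
- gas_mid (a point): Bystander: blue gas bottle, 64 mm diameter, 200 mm tall, standing; point half-way up. Leave it.
- jar_mid (a point): Bystander: amber glass jar with dark cap, 70 mm diameter, 80 mm tall; point half-way up. Leave it.
- driver_mid (a point): Bystander: yellow-handled screwdriver lying on the bench, about 200 mm long; point near its middle. Leave it.

How it is judged (in metres and radians):
At the end, for the whole second after the job is handed in: One block rests in the jig, stepped end over the key: centre within 8 mm of the middle along the plate, side within 7 mm of the fence, underside within 2.5 mm of the plate, parallel to it within 0.04 rad and square within 0.06 rad. The other lies flat in its lane within 15 mm of its start (((z of block_p_center in the frame of seat between 0.0225 and 0.0275 m and x of block_p_center in the frame of seat between -0.006 and 0.005 m and y of block_p_center in the frame of seat between -0.008 and 0.008 m and y of block_p_step in the frame of seat above 0.02 m and angle between the y axis of block_p and the y axis of seat, either way round below 0.06 rad and angle between the z axis of block_p and the z axis of seat, either way round below 0.04 rad and linear speed of block_p below 0.01 m/s and distance of block_q_center from where it was at the start of the episode below 0.015 m and angle between block_q's own z axis and vertical below 0.04 rad) or (z of block_q_center in the frame of seat between 0.0225 and 0.0275 m and x of block_q_center in the frame of seat between -0.006 and 0.005 m and y of block_q_center in the frame of seat between -0.008 and 0.008 m and y of block_q_step in the frame of seat above 0.02 m and angle between the y axis of block_q and the y axis of seat, either way round below 0.06 rad and angle between the z axis of block_q and the z axis of seat, either way round below 0.04 rad and linear speed of block_q below 0.01 m/s and distance of block_p_center from where it was at the start of the episode below 0.015 m and angle between block_p's own z axis and vertical below 0.04 rad))); the robot touches nothing.
It fails at once if a block is let fall (faster than 0.5 m/s out of the fingers, a drop of some 13 mm) ((linear speed of block_p above 0.5 m/s and contact force between the fingers and block_p below 0.3 N) or (linear speed of block_q above 0.5 m/s and contact force between the fingers and block_q below 0.3 N)).
It fails at once if the gas bottle, jar or screwdriver is shifted by more than 30 mm (distance of any of gas_mid, jar_mid, driver_mid from where it was at the start of the episode above 0.03 m).
It also fails if it takes over 54 s, if anything falls off the work surface, if the arm or the gripper's body presses on something with over 40 N, if the wrist force passes 120 N, or if a joint passes its speed limit or range.

## Working session

There is one attempt and no reset: what is moved stays moved. The work goes in short steps, Python scripts to look and compute and a shell command to move; the robot and the scene stay as the last step left them, time stands still between calls to the robot, and variables do not carry over. Pictures are saved under pics/ and viewed, and the job is handed in when it is done.

```bash
ls; mkdir -p pics
python3 - <<'E'
from cell import env
import cv2,json
o=env.get_obs();print({k:(v if not hasattr(v,'round') else v.round(4)) for k,v in o.items()})
for n in ["scene","side","wrist"]:
    c=env.read_camera(n);cv2.imwrite(f"pics/{n}0.png",c["pixels"][:,:,::-1]);print(n,c["intrinsics"],c["R"],c["t"])
E
```

```text
pics
{'time_s': 0.0, 'qpos': array([ 0.8076, 18.4398, -4.0156, 83.1747,  1.2948, 78.5407, -3.2608]), 'joint_velocities': array([-0.0134, -0.0492,  0.0902,  0.0449, -0.0678, -0.0675, -0.051 ]), 'effort': array([-3.00000e-04, -4.91285e+01, -4.03900e-01, -3.12526e+01,
       -6.41000e-02,  4.38000e-02,  2.00000e-04]), 'tool_pos': array([ 0.6495, -0.    ,  0.2465]), 'tool_rot': array([-1.79890e+02,  5.50000e-03,  9.00014e+01]), 'force': array([ 0.1255,  0.0947, -0.7781]), 'wrist_torque': array([ 0.0283, -0.0147,  0.0179]), 'grip_width': 0.08713239608465705}
scene [[494.30916139   0.         320.55775964]
 [  0.         494.30916139 194.11846503]
 [  0.           0.           1.        ]] [[ 0.67163926  0.74085587  0.00576916]
 [ 0.5116018  -0.45814352 -0.72688934]
 [-0.53587713  0.49115894 -0.68673037]] [-0.40994626 -0.24994995  1.49708474]
side [[499.17794932   0.         318.90534976]
 [  0.         499.17794932 198.85732904]
 [  0.           0.           1.        ]] [[ 0.92800398 -0.3722698   0.01496036]
 [-0.22267785 -0.58639541 -0.7788164 ]
 [ 0.29870251  0.71941338 -0.62707352]] [-0.5527486   0.22758055  0.69468562]
wrist [[318.83808841   0.         319.96110678]
 [  0.         318.83808841 200.09378247]
 [  0.           0.           1.        ]] [[ 9.99999223e-01 -2.86118289e-04 -1.21351627e-03]
 [ 7.20935951e-05 -9.58414408e-01  2.85380128e-01]
 [-1.24470396e-03 -2.85379994e-01 -9.58413642e-01]] [-0.65008173 -0.03581548  0.39112312]
```

View pics/scene0.png

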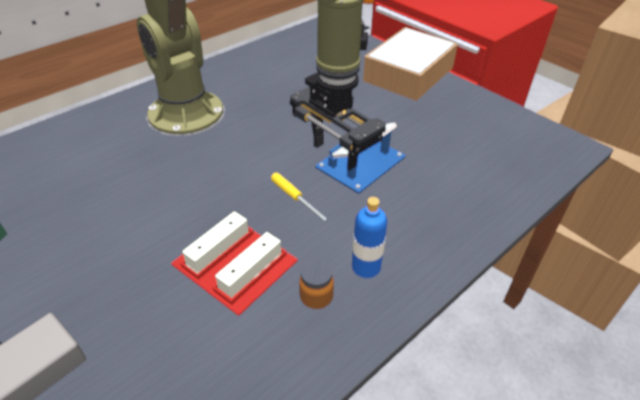

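View pics/side0.png

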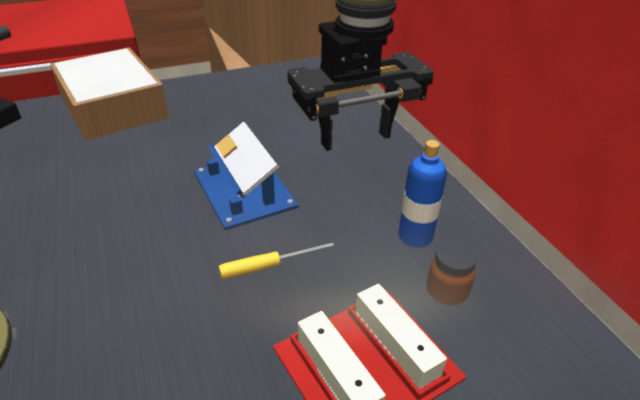

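View pics/wrist0.png

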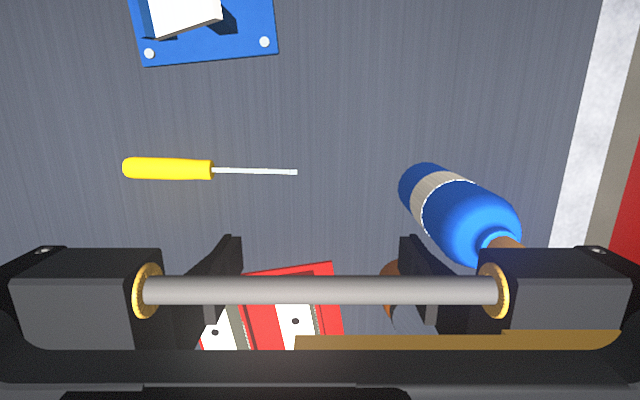

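Run:
```python
import cv2
a=cv2.imread("pics/side0.png");b=cv2.imread("pics/scene0.png")
cv2.imwrite("pics/z1.png",cv2.resize(a[110:235,180:310],None,fx=5,fy=4.8*1,interpolation=cv2.INTER_CUBIC)[:600])
cv2.imwrite("pics/z2.png",cv2.resize(a[270:400,260:480],None,fx=3.6,fy=3.6,interpolation=cv2.INTER_CUBIC))
cv2.imwrite("pics/z3.png",cv2.resize(b[200:320,160:310],None,fx=5,fy=5,interpolation=cv2.INTER_CUBIC))
```

```text
(no output)
```

View pics/z1.png

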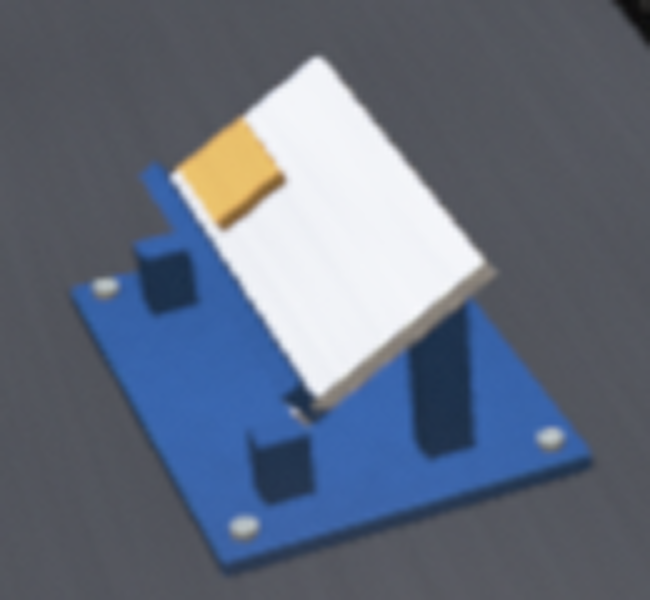

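View pics/z2.png

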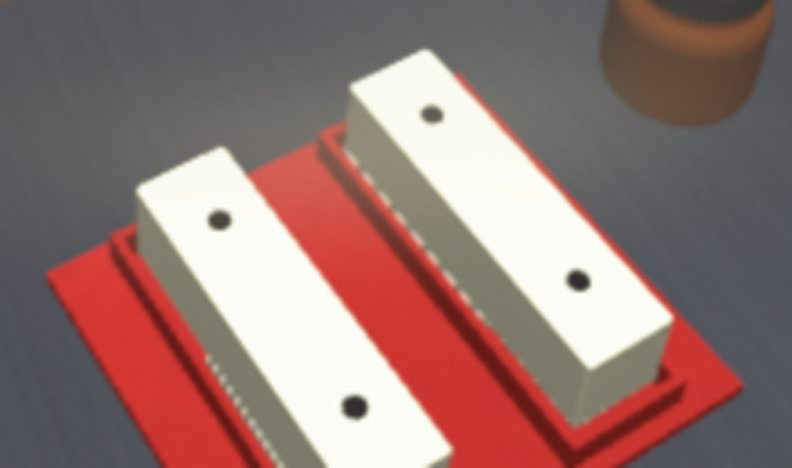

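View pics/z3.png

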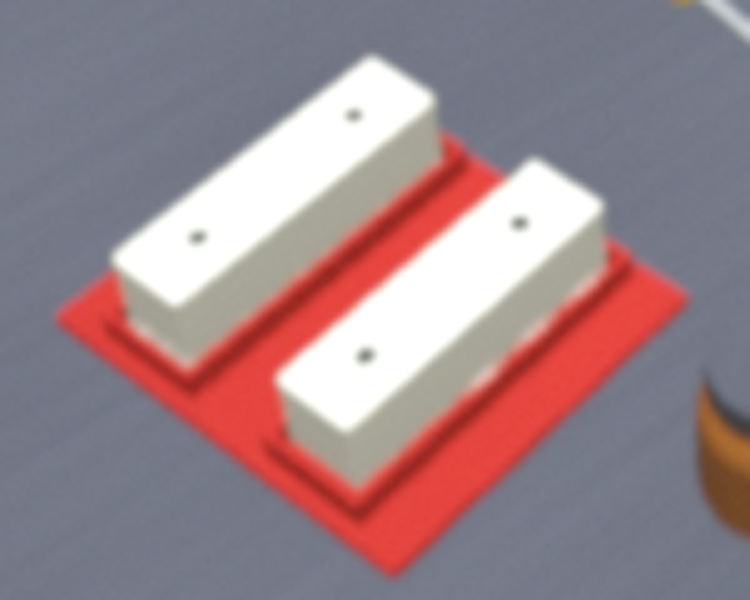

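```bash
cat > h.py <<'E'
import cv2,numpy as np
from cell import env
np.set_printoptions(precision=4,suppress=True)
def cam(n,save=None):
    c=env.read_camera(n)
    if save: cv2.imwrite(f"pics/{save}.png",c["pixels"][:,:,::-1])
    return c
def ray(c,p):
    d=np.linalg.inv(c["intrinsics"])@np.array([p[0],p[1],1.]);R=c["R"];return -R.T@c["t"],R.T@d
def plane(c,p,z):
    o,d=ray(c,p);return o+d*(z-o[2])/d[2]
def tri(c1,p1,c2,p2):
    P1=c1["intrinsics"]@np.c_[c1["R"],c1["t"]];P2=c2["intrinsics"]@np.c_[c2["R"],c2["t"]]
    X=cv2.triangulatePoints(P1,P2,np.float64(p1).reshape(2,1),np.float64(p2).reshape(2,1)).ravel();return X[:3]/X[3]
def proj(c,X):
    v=c["intrinsics"]@(c["R"]@np.array(X)+c["t"]);return v[:2]/v[2]
E
python3 - <<'E'
from h import *
for n,roi in [("scene",(170,200,300,312)),("side",(275,270,470,400))]:
    c=cam(n);im=c["pixels"];x0,y0,x1,y1=roi
    s=im[y0:y1,x0:x1].astype(int);mn=s.min(2)
    m=(mn>215).astype(np.uint8)
    cs,_=cv2.findContours(m,cv2.RETR_CCOMP,cv2.CHAIN_APPROX_NONE)
    for k in cs:
        if cv2.contourArea(k)<300: continue
        ap=cv2.approxPolyDP(k,4,True).reshape(-1,2)+[x0,y0]
        print(n,"top",[list(plane(c,p,.056)[:2].round(4)) for p in ap],ap.tolist())
    # dots
    wide=cv2.morphologyEx(m,cv2.MORPH_CLOSE,np.ones((9,9),np.uint8))
    d=((mn<170)&(wide>0)).astype(np.uint8)
    N,l,st,ce=cv2.connectedComponentsWithStats(d)
    for i in range(1,N):
        if st[i,4]<3: continue
        yy,xx=np.nonzero(l==i);w=220-mn[yy,xx]
        p=np.array([(xx*w).sum()/w.sum()+x0,(yy*w).sum()/w.sum()+y0])
        print(n,"dot",p,st[i,4],plane(c,p,.056)[:2])
E
```

```text
scene top [[np.float64(0.6331), np.float64(-0.1403)], [np.float64(0.5974), np.float64(-0.1502)], [np.float64(0.6237), np.float64(-0.2925)], [np.float64(0.6596), np.float64(-0.2816)]] [[279, 240], [265, 233], [216, 276], [231, 284]]
scene top [[np.float64(0.5347), np.float64(-0.1577)], [np.float64(0.499), np.float64(-0.1649)], [np.float64(0.526), np.float64(-0.309)], [np.float64(0.5614), np.float64(-0.2974)]] [[245, 219], [233, 212], [183, 252], [197, 259]]
scene dot [232.6587 270.6923] 3 [ 0.6349 -0.2604]
side top [[np.float64(0.4987), np.float64(-0.1656)], [np.float64(0.5182), np.float64(-0.2948)], [np.float64(0.5584), np.float64(-0.3036)], [np.float64(0.5341), np.float64(-0.1591)]] [[299, 322], [351, 399], [384, 394], [321, 311]]
side top [[np.float64(0.5962), np.float64(-0.1499)], [np.float64(0.6192), np.float64(-0.2938)], [np.float64(0.6558), np.float64(-0.2878)], [np.float64(0.6324), np.float64(-0.1432)]] [[358, 294], [423, 371], [445, 358], [378, 284]]
side dot [379.5932 301.3376] 25 [ 0.6194 -0.1735]
side dot [320.5275 330.7475] 30 [ 0.5209 -0.1899]
side dot [420.176  347.5505] 33 [ 0.6338 -0.2623]
side dot [358.1112 382.6694] 41 [ 0.5354 -0.2784]
side dot [381.6921 398.4755] 9 [ 0.5531 -0.3078]
side dot [349.2472 398.6592] 3 [ 0.5164 -0.2937]
```

Run:
```python
from h import *
c=cam("scene");s=cam("side")
for n,p1,p2,z in [("gas top",(373,203),(432,147),.2),("gas label c",(369,246),(421,207),.09),("jar cap c",(316,273),(456,261),.08),("driver",(298,194),(280,258),.01)]:
    print(n,tri(c,p1,s,p2),plane(c,p1,z),plane(s,p2,z))
```

```text
gas top [ 0.7779 -0.0194  0.1914] [ 0.7829 -0.0251  0.2   ] [ 0.769  -0.0321  0.2   ]
gas label c [ 0.7789 -0.0184  0.0665] [ 0.7911 -0.0329  0.09  ] [ 0.7606 -0.0435  0.09  ]
jar cap c [ 0.7601 -0.1508  0.0694] [ 0.7645 -0.1523  0.08  ] [ 0.7514 -0.1631  0.08  ]
driver [0.5234 0.0019 0.0182] [0.5134 0.0126 0.01  ] [0.5258 0.0038 0.01  ]
```

```bash
python3 -m creep '[{"tx":-0.043,"ty":-0.033,"tz":0.02},{"tx":-0.043,"ty":-0.033,"tz":0.035},{"tx":-0.043,"ty":-0.033,"tz":0.035},{"tx":-0.043,"ty":-0.0325,"tz":0.035},{"rz":-9.3},{},{}]' 0 20
python3 - <<'E'
from h import *
cam("scene","scene1");cam("side","side1")
E
```

```text
$[0]: bad value
```

View pics/scene1.png

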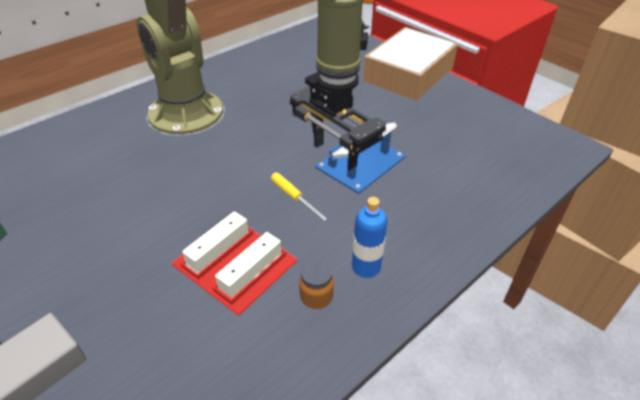

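View pics/side1.png

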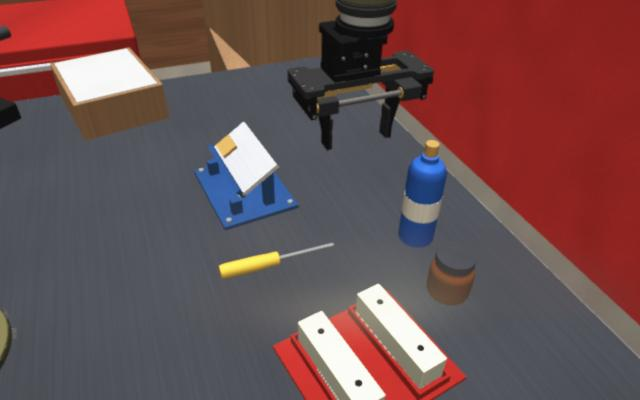

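The arm did not move: the call was refused. Rows probably need all six keys, so I'll retry that way.

```bash
python3 -m creep '[{"tx":-0.043,"ty":-0.033,"tz":0.02,"rx":0,"ry":0,"rz":0},{"tx":-0.043,"ty":-0.033,"tz":0.035,"rx":0,"ry":0,"rz":0},{"tx":-0.043,"ty":-0.033,"tz":0.035,"rx":0,"ry":0,"rz":0},{"tx":-0.043,"ty":-0.0325,"tz":0.035,"rx":0,"ry":0,"rz":0},{"tx":0,"ty":0,"tz":0,"rx":0,"ry":0,"rz":-9.3},{"tx":0,"ty":0,"tz":0,"rx":0,"ry":0,"rz":0},{"tx":0,"ty":0,"tz":0,"rx":0,"ry":0,"rz":0}]' 0 20
python3 - <<'E'
from h import *
cam("scene","scene1");cam("side","side1")
E
```

```text
time_s: 1.32
tool_pos: [0.5225, -0.1674, 0.1264]
tool_rot: [179.9, 0.0, 99.2]
force: [-0.8, -0.1, 0.5]
grip_width: 0.0252
```

View pics/scene1.png

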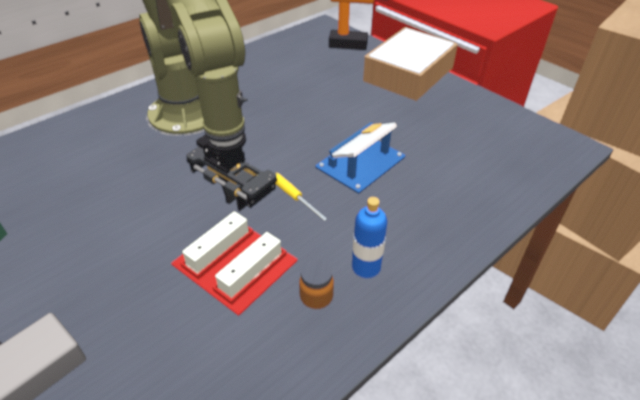

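View pics/side1.png

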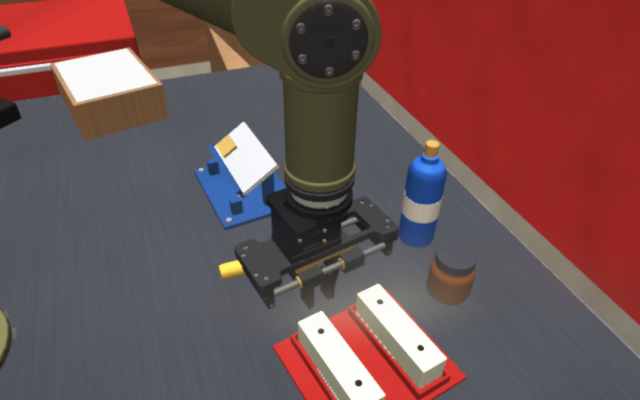

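Run:
```python
from h import *
o=env.get_obs();print(o["tool_pos"],o["tool_rot"],o["force"],o["grip_width"])
print(proj(cam("side"),[o["tool_pos"][0],o["tool_pos"][1],o["tool_pos"][2]-.025]))
b=cv2.imread("pics/scene1.png")
cv2.imwrite("pics/z4.png",cv2.resize(b[115:195,310:410],None,fx=7,fy=7,interpolation=cv2.INTER_CUBIC))
```

```text
[ 0.5224 -0.1674  0.1263] [179.9272   0.0234  99.3042] [0.1837 1.1385 1.1317] 0.01682256855364865
[315.8225 296.5573]
```

View pics/z4.png

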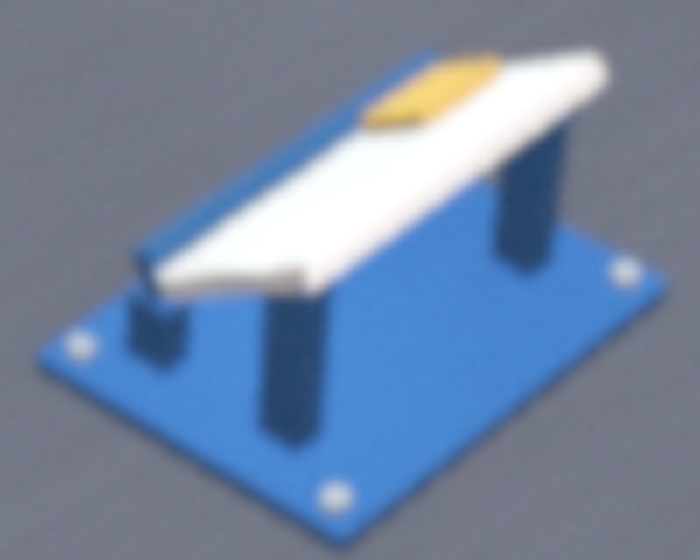

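Run:
```python
from h import *
c=cam("scene");s=cam("side")
S=lambda x,y:((x+.5)/7-.5+310,(y+.5)/7-.5+115)
D=lambda x,y:((x+.5)/5-.5+180,(y+.5)/4.8-.5+110)
F={"k++":((500,62),(243,120)),"k-+":((440,62),(175,175)),"k+-":((425,122),(285,180)),"k--":((365,120),(222,220)),
"p++":((597,54),(318,57)),"p+-":((305,272),(487,266)),"p--":((160,278),(318,402)),"scr--":((82,346),(244,525)),"scr+-":((336,495),(550,435))}
X={k:tri(c,S(*a),s,D(*b)) for k,(a,b) in F.items()}
for k in X: print(k,X[k], np.abs(proj(c,X[k])-S(*F[k][0])).max().round(2))
print("scr", plane(c,S(82,346),.008),plane(s,D(244,525),.008),plane(c,S(336,495),.008),plane(s,D(550,435),.008),plane(c,S(627,272),.008),plane(s,D(105,287),.008))
d=X["p++"]-X["p+-"];print("y edge",np.linalg.norm(d),d,np.degrees(np.arctan2(-d[0],d[1])))
for a,b in (("k++","k+-"),("k-+","k--")):
    d=X[a]-X[b];print(np.linalg.norm(d),np.degrees(np.arctan2(-d[0],d[1])))
```

```text
k++ [0.5164 0.3002 0.0866] 0.33
k-+ [0.4857 0.301  0.0677] 1.03
k+- [0.5214 0.254  0.0837] 0.42
k-- [0.4945 0.251  0.0719] 0.26
p++ [0.5522 0.3121 0.1034] 0.36
p+- [0.5692 0.1424 0.1014] 0.18
p-- [0.5013 0.1384 0.0591] 0.53
scr-- [0.4681 0.1315 0.0118] 0.03
scr+- [0.5914 0.1425 0.0127] 0.1
scr [0.4646 0.1346 0.008 ] [0.4688 0.1357 0.008 ] [0.5877 0.1467 0.008 ] [0.5932 0.1477 0.008 ] [0.5726 0.3224 0.008 ] [0.4525 0.3112 0.008 ]
y edge 0.170475683326075 [-0.017   0.1696  0.002 ] 5.7367048908013265
0.04649671353702823 6.265125090871944
0.05089897410002122 9.939522787323508
```

```bash
python3 -m creep '[{"tx":-0.004,"ty":-0.004,"tz":0.02,"rx":0,"ry":0,"rz":0},{"tx":0,"ty":0,"tz":0.02,"rx":0,"ry":0,"rz":0},{"tx":0,"ty":0,"tz":0,"rx":0,"ry":0,"rz":0},{"tx":0,"ty":0,"tz":0.003,"rx":0,"ry":0,"rz":0},{"tx":0,"ty":0,"tz":0.003,"rx":0,"ry":0,"rz":0},{"tx":0,"ty":0,"tz":0,"rx":0,"ry":0,"rz":0}]'
```

```text
time_s: 2.33
tool_pos: [0.519, -0.1721, 0.0808]
tool_rot: [179.9, -0.0, 99.3]
force: [-1.4, 1.2, 4.5]
grip_width: 0.0007
```

```bash
python3 -m creep '[{"tx":0,"ty":0,"tz":0.002,"rx":0,"ry":0,"rz":0},{"tx":0,"ty":0,"tz":0.001,"rx":0,"ry":0,"rz":0},{"tx":0,"ty":0,"tz":0,"rx":0,"ry":0,"rz":0}]'
```

```text
time_s: 2.7
tool_pos: [0.5191, -0.1697, 0.0787]
tool_rot: [179.9, -0.2, 99.4]
force: [-3.4, 8.0, 13.0]
grip_width: 0.0005
```

Run:
```python
from h import *
o=env.get_obs();print(o["tool_pos"],o["tool_rot"],o["force"],o["wrist_torque"])
a=cam("side","side2")["pixels"][:,:,::-1]
b=cam("scene","scene2")["pixels"][:,:,::-1]
cv2.imwrite("pics/z5.png",np.hstack([cv2.resize(a[240:400,230:430],None,fx=2,fy=3,interpolation=cv2.INTER_CUBIC)[:480],cv2.resize(b[180:300,160:260],None,fx=4,fy=4,interpolation=cv2.INTER_CUBIC)]))
```

```text
[ 0.5191 -0.1697  0.0787] [179.914   -0.1897  99.3979] [-3.4209  8.0483 12.9843] [ 1.6453  0.8781 -0.0584]
```

View pics/z5.png

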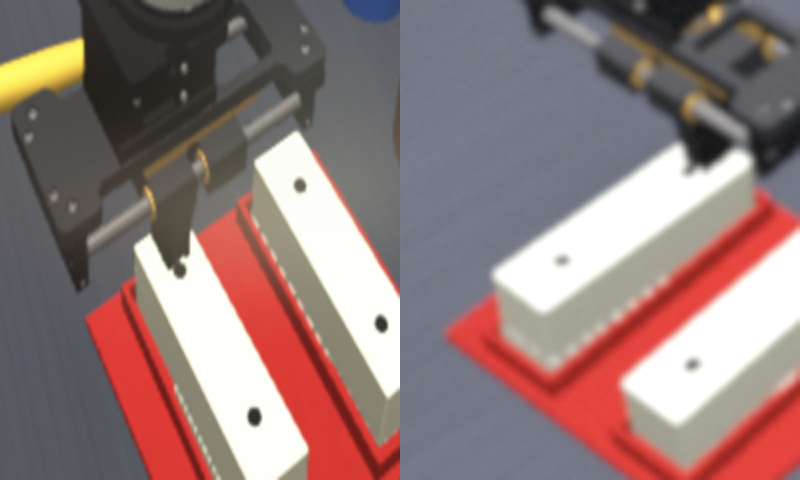

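Run:
```python
from h import *
for f in ("scene1","scene2"):
    im=cv2.imread(f"pics/{f}.png");s=im[200:312,170:300].astype(int);m=(s.min(2)>215).astype(np.uint8)
    cs,_=cv2.findContours(m,cv2.RETR_EXTERNAL,cv2.CHAIN_APPROX_NONE)
    for k in cs:
        if cv2.contourArea(k)>200: print(f,(cv2.approxPolyDP(k,3,True).reshape(-1,2)+[170,200]).tolist())
```

```text
scene1 [[279, 240], [265, 233], [216, 276], [231, 284]]
scene1 [[245, 219], [233, 212], [183, 252], [197, 259]]
scene2 [[279, 240], [265, 233], [216, 276], [231, 284]]
scene2 [[246, 219], [231, 224], [228, 217], [184, 249], [196, 257]]
```

```bash
python3 -m creep '[{"tx":0,"ty":0,"tz":-0.003,"rx":0,"ry":0,"rz":0},{"tx":0,"ty":0,"tz":-0.005,"rx":0,"ry":0,"rz":0},{"tx":0,"ty":0,"tz":-0.012,"rx":0,"ry":0,"rz":0},{"tx":-0.041,"ty":0,"tz":0,"rx":0,"ry":0,"rz":0},{"tx":-0.041,"ty":0,"tz":0,"rx":0,"ry":0,"rz":0},{"tx":-0.042,"ty":0,"tz":0,"rx":0,"ry":0,"rz":0},{"tx":0,"ty":0,"tz":0.01,"rx":0,"ry":0,"rz":0},{"tx":0,"ty":0,"tz":0.004,"rx":0,"ry":0,"rz":0},{"tx":0,"ty":0,"tz":0.003,"rx":0,"ry":0,"rz":0},{"tx":0,"ty":0,"tz":0.003,"rx":0,"ry":0,"rz":0},{"tx":0,"ty":0,"tz":0,"rx":0,"ry":0,"rz":0}]'
```

```text
time_s: 4.18
tool_pos: [0.5383, -0.2943, 0.0814]
tool_rot: [180.0, 0.0, 99.4]
force: [-9.5, 4.0, 23.7]
grip_width: 0.0006
```

```bash
python3 -m creep '[{"tx":0,"ty":0,"tz":-0.005,"rx":0,"ry":0,"rz":0},{"tx":0,"ty":0,"tz":-0.04,"rx":0,"ry":0,"rz":0},{"tx":0.0295,"ty":0,"tz":0,"rx":0,"ry":0,"rz":0},{"tx":0.029,"ty":0,"tz":0,"rx":0,"ry":0,"rz":0},{"tx":0,"ty":0,"tz":0,"rx":0,"ry":0,"rz":0},{"tx":0,"ty":0,"tz":0,"rx":0,"ry":0,"rz":0}]' 0.08 20;python3 - <<'E'
from h import *
o=env.get_obs();print(o["tool_pos"],o["tool_rot"])
cam("side","side3");cam("scene","scene3");cam("wrist","wrist3")
E
```

```text
time_s: 4.92
tool_pos: [0.5288, -0.2373, 0.1218]
tool_rot: [180.0, 0.0, 99.4]
force: [-0.5, -0.7, 0.0]
grip_width: 0.0524
[ 0.5288 -0.2373  0.1218] [179.9955   0.0282  99.3562]
```

View pics/side3.png

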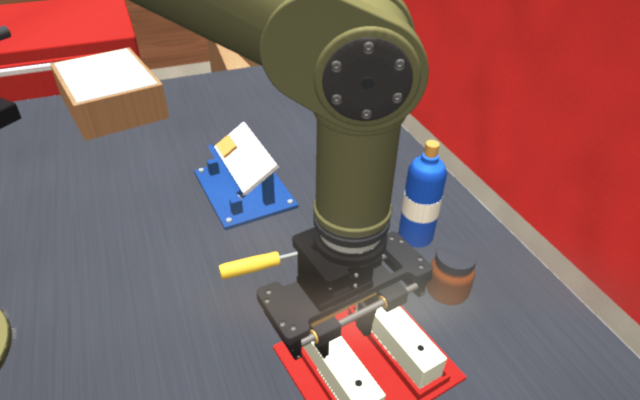

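View pics/wrist3.png

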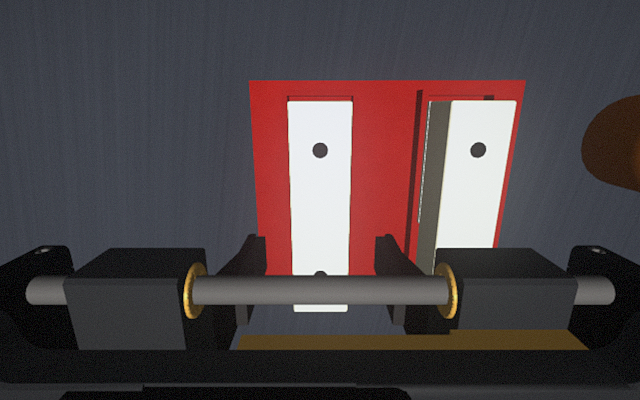

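Run:
```python
from h import *
c=cam("wrist")
for p in [(288,101),(352,101),(320,150),(478,150),(320,101),(294,311),(347,311)]: print(p,plane(c,p,.056))
```

```text
(288, 101) [ 0.4973 -0.1629  0.056 ]
(352, 101) [ 0.5358 -0.1567  0.056 ]
(320, 150) [ 0.5214 -0.1892  0.056 ]
(478, 150) [ 0.6205 -0.1731  0.056 ]
(320, 101) [ 0.5166 -0.1598  0.056 ]
(294, 311) [ 0.5214 -0.3099  0.056 ]
(347, 311) [ 0.5602 -0.3036  0.056 ]
```

```bash
python3 -m creep '[{"tx":0,"ty":0,"tz":0.01,"rx":0,"ry":0,"rz":0},{"tx":0,"ty":0,"tz":0.031,"rx":0,"ry":0,"rz":0},{"tx":0,"ty":0,"tz":0.03,"rx":0,"ry":0,"rz":0},{"tx":0,"ty":0,"tz":0,"rx":0,"ry":0,"rz":0}]' 0.08 20;python3 -m creep '[{"tx":0,"ty":0,"tz":0,"rx":0,"ry":0,"rz":0},{"tx":0,"ty":0,"tz":0,"rx":0,"ry":0,"rz":0},{"tx":0,"ty":0,"tz":0,"rx":0,"ry":0,"rz":0},{"tx":0,"ty":0,"tz":0,"rx":0,"ry":0,"rz":0},{"tx":0,"ty":0,"tz":0,"rx":0,"ry":0,"rz":0},{"tx":0,"ty":0,"tz":0,"rx":0,"ry":0,"rz":0}]' 0.02 40
```

```text
time_s: 5.62
tool_pos: [0.5263, -0.2367, 0.0477]
tool_rot: [-179.7, -0.2, 99.3]
force: [0.5, 0.3, 0.0]
grip_width: 0.0801
time_s: 6.38
tool_pos: [0.5288, -0.2374, 0.0511]
tool_rot: [180.0, 0.0, 99.3]
force: [-0.3, -0.1, 2.4]
grip_width: 0.0397
```

```bash
python3 -m creep '[{"tx":0,"ty":0,"tz":-0.004,"rx":0,"ry":0,"rz":0},{"tx":0,"ty":0,"tz":-0.006,"rx":0,"ry":0,"rz":0},{"tx":0,"ty":0,"tz":-0.015,"rx":0,"ry":0,"rz":0},{"tx":0,"ty":0,"tz":-0.02,"rx":0,"ry":0,"rz":0},{"tx":0,"ty":0,"tz":-0.02,"rx":0,"ry":0,"rz":0},{"tx":0,"ty":0,"tz":0,"rx":0,"ry":0,"rz":0},{"tx":0,"ty":0,"tz":0,"rx":0,"ry":0,"rz":0}]';python3 - <<'E'
from h import *
cam("side","side4")
E
```

```text
time_s: 7.25
tool_pos: [0.5284, -0.2372, 0.1154]
tool_rot: [-180.0, -0.0, 99.3]
force: [-0.4, -0.4, -4.0]
grip_width: 0.0397
```

View pics/side4.png

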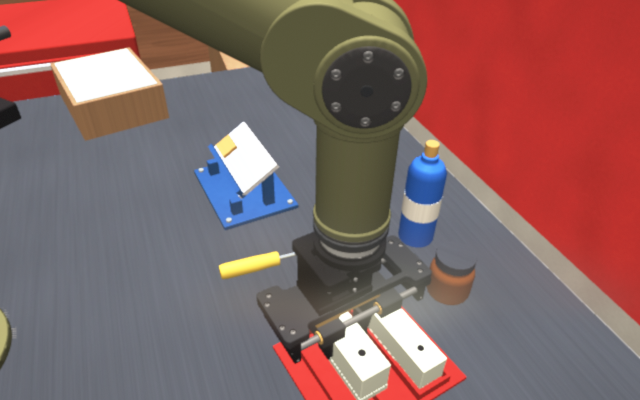

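```bash
python3 -m creep '[{"tx":0.01,"ty":0.001,"tz":-0.025,"rx":0,"ry":0,"rz":0},{"tx":0.03,"ty":0.003,"tz":-0.03,"rx":0,"ry":0,"rz":0},{"tx":0.045,"ty":0.005,"tz":-0.03,"rx":0,"ry":0,"rz":0},{"tx":0.05,"ty":0.005,"tz":-0.02,"rx":0,"ry":0,"rz":0},{"tx":0.05,"ty":0.005,"tz":0,"rx":0,"ry":0,"rz":0},{"tx":0.05,"ty":0.005,"tz":0,"rx":0,"ry":0,"rz":0},{"tx":0.05,"ty":0.005,"tz":0,"rx":0,"ry":0,"rz":0},{"tx":0.05,"ty":0.005,"tz":0,"rx":0,"ry":0,"rz":0},{"tx":0.05,"ty":0.005,"tz":0,"rx":0,"ry":0,"rz":0},{"tx":0.04,"ty":0.003,"tz":0,"rx":0,"ry":0,"rz":0},{"tx":0.021,"ty":0.001,"tz":0,"rx":0,"ry":0,"rz":0},{"tx":0,"ty":0,"tz":0,"rx":0,"ry":0,"rz":4},{"tx":0,"ty":0,"tz":0,"rx":-4,"ry":0,"rz":0},{"tx":0,"ty":0,"tz":0,"rx":-6,"ry":0,"rz":0},{"tx":0,"ty":0,"tz":0,"rx":-6,"ry":0,"rz":0},{"tx":0,"ty":0,"tz":0,"rx":0,"ry":0,"rz":0},{"tx":0,"ty":0,"tz":0,"rx":0,"ry":0,"rz":0}]'
```

```text
time_s: 9.43
tool_pos: [0.4993, 0.2095, 0.2206]
tool_rot: [164.1, 0.0, 95.3]
force: [-0.0, -1.1, -4.2]
grip_width: 0.0398
```

```bash
python3 -m creep '[{"tx":0,"ty":-0.01,"tz":0,"rx":-5,"ry":0,"rz":0},{"tx":0,"ty":-0.01,"tz":0,"rx":-6,"ry":0,"rz":0},{"tx":0,"ty":0,"tz":0,"rx":-5,"ry":0,"rz":0},{"tx":0,"ty":0,"tz":0,"rx":0,"ry":0,"rz":0},{"tx":0,"ty":0,"tz":0,"rx":0,"ry":0,"rz":0},{"tx":0,"ty":0,"tz":0,"rx":0,"ry":0,"rz":0}]';python3 - <<'E'
from h import *
o=env.get_obs();print(o["tool_pos"],o["tool_rot"],o["qpos"])
cam("side","side5");cam("scene","scene5");cam("wrist","wrist5")
E
```

```text
time_s: 10.18
tool_pos: [0.4813, 0.2082, 0.2149]
tool_rot: [148.0, -0.1, 95.2]
force: [-0.5, -0.1, -3.3]
grip_width: 0.0394
[0.4813 0.2082 0.2149] [148.0373  -0.0549  95.2495] [ -9.9838 -15.006  -23.0968 126.4316  13.8616  39.75   -37.1171]
```

View pics/side5.png

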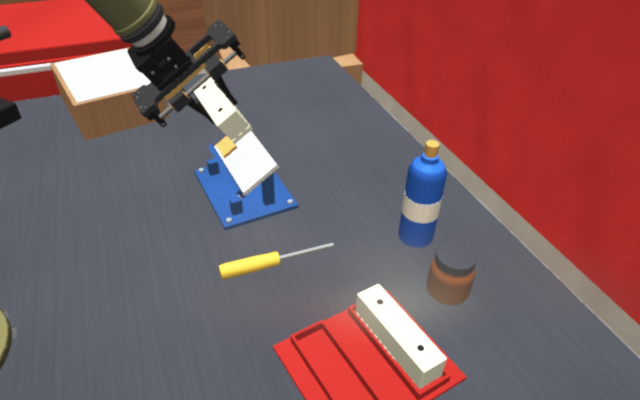

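View pics/scene5.png

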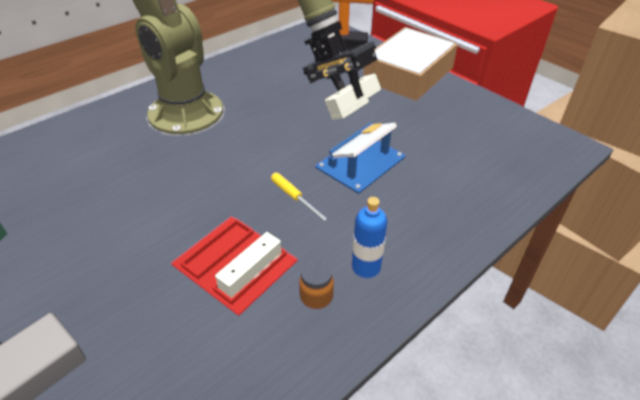

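View pics/wrist5.png

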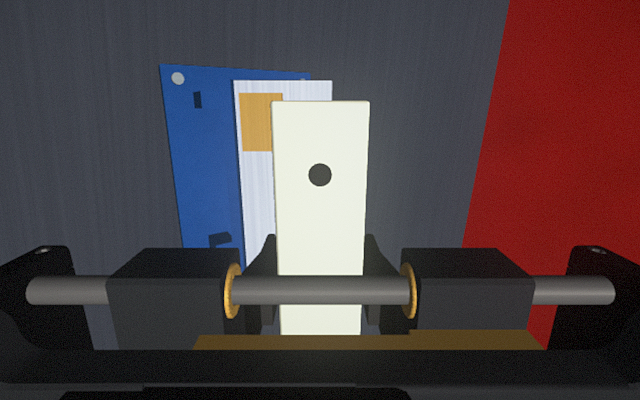

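```bash
cat >> h.py <<'E'
def seatR(psi):
    a,t=np.radians(psi),np.radians(32);x=np.array([np.cos(t)*np.cos(a),np.cos(t)*np.sin(a),np.sin(t)]);y=np.array([-np.sin(a),np.cos(a),0]);return np.c_[x,y,np.cross(x,y)]
O=np.array([.516,.2245,.075])
def onseat(c,p,h,O=O,psi=5.4):
    R=seatR(psi);o,d=ray(c,p);n=R[:,2];s=((O-o)@n+h)/(d@n);return R.T@(o+d*s-O)
E
python3 - <<'E'
from h import *
c=cam("wrist");im=cv2.cvtColor(c["pixels"],cv2.COLOR_RGB2HSV)
m=((im[:,:,0]>10)&(im[:,:,0]<28)&(im[:,:,1]>120)&(im[:,:,2]>120)).astype(np.uint8);m[200:]=0;m[:,290:]=0
k=max(cv2.findContours(m,0,2)[0],key=cv2.contourArea);ap=cv2.approxPolyDP(k,3,True).reshape(-1,2)
for p in ap: print("key",p,onseat(c,p,.007)*1e3)
for p in [(233,80),(332,80),(240,200)]: print("plate",p,onseat(c,p,0)*1e3)
b=c["pixels"][60:280,150:380,::-1];cv2.imwrite("pics/z6.png",cv2.resize(b,None,fx=2.7,fy=2.7,interpolation=cv2.INTER_CUBIC))
E
```

```text
key [240  93] [-19.8195  73.2932   7.    ]
key [243 150] [-20.669   27.9978   7.    ]
key [271 150] [ 2.7909 27.9407  7.    ]
key [269 102] [ 2.9681 66.3799  7.    ]
key [282  99] [13.4953 68.6518  7.    ]
key [281  93] [12.8647 73.2133  7.    ]
plate (233, 80) [-26.4073  83.521    0.    ]
plate (332, 80) [53.6871 83.3249 -0.    ]
plate (240, 200) [-28.2662 -17.792    0.    ]
```

View pics/z6.png

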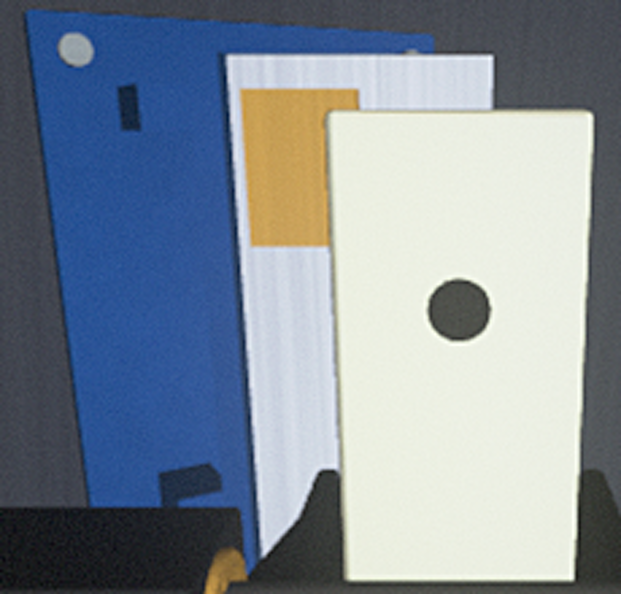

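```bash
cat >> h.py <<'E'
from scipy.spatial.transform import Rotation as Rn
O=np.array([.5135,.223,.075])
def toolto(tgt):
    o=env.get_obs();T=Rn.from_euler('xyz',o["tool_rot"],degrees=True).as_matrix()
    return T.T@(np.array(tgt)-o["tool_pos"]),T
E
python3 - <<'E'
from h import *
R=seatR(5.2)
d,T=toolto(O+R@[.003,-.004,.075]);print(d*1e3,T,R)
E
```

```text
[  7.9634 -41.8435  61.349 ] [[-0.092   0.8448  0.5272]
 [ 0.9958  0.078   0.0489]
 [ 0.0002  0.5294 -0.8484]] [[ 0.8446 -0.0906 -0.5277]
 [ 0.0769  0.9959 -0.048 ]
 [ 0.5299  0.      0.848 ]]
```

```bash
python3 -m creep '[{"tx":0.002,"ty":-0.01,"tz":0.015,"rx":0,"ry":0,"rz":0},{"tx":0.002,"ty":-0.011,"tz":0.016,"rx":0,"ry":0,"rz":0},{"tx":0.002,"ty":-0.011,"tz":0.015,"rx":0,"ry":0,"rz":0},{"tx":0.002,"ty":-0.01,"tz":0.015,"rx":0,"ry":0,"rz":0},{"tx":0,"ty":0,"tz":0,"rx":0,"ry":0,"rz":0},{"tx":0,"ty":0,"tz":0,"rx":0,"ry":0,"rz":0}]';python3 - <<'E'
from h import *
o=env.get_obs();print(o["tool_pos"],o["tool_rot"],o["qpos"])
R=seatR(5.2);d,T=toolto(O+R@[.003,-.004,.075]);print(d*1e3)
c=cam("wrist","wrist6");a=cam("side","side6");b=cam("scene","scene6")
A=[cv2.resize(a["pixels"][60:235,130:310,::-1],(400,390),interpolation=cv2.INTER_CUBIC),cv2.resize(b["pixels"][60:200,280:420,::-1],(400,390),interpolation=cv2.INTER_CUBIC)]
cv2.imwrite("pics/z7.png",np.hstack(A))
E
```

```text
time_s: 11.12
tool_pos: [0.4768, 0.2159, 0.1413]
tool_rot: [147.9, -0.0, 95.3]
force: [-0.6, 0.2, -3.3]
grip_width: 0.0396
[0.4768 0.2159 0.1413] [147.9387  -0.0327  95.2968] [ -7.4059  -9.3013 -28.5681 131.3121  23.0165  31.0339 -48.5674]
[-0.2196 -0.6094  0.8837]
```

View pics/z7.png

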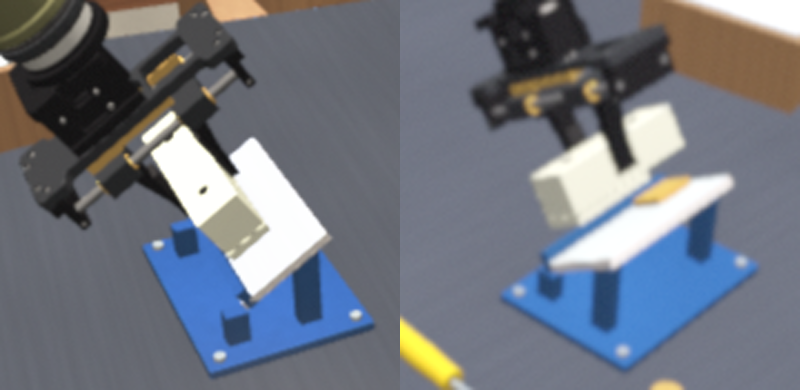

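View pics/wrist6.png

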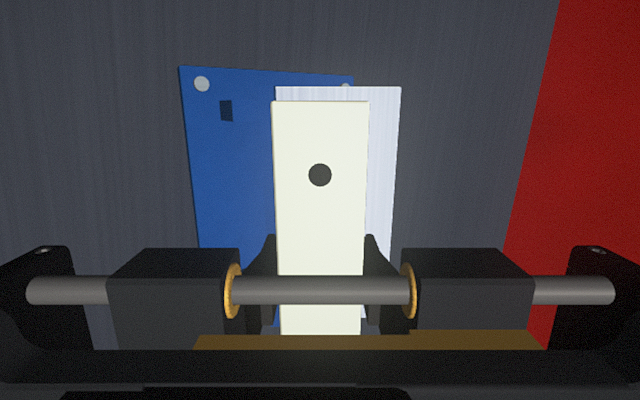

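Run:
```python
from h import *
c=cam("wrist")
for p in [(275,87),(400,87),(393,200)]: print(onseat(c,p,0,O,5.2)*1e3)
o=env.get_obs()
# block top +y edge in the tool frame
R=seatR(5.2)
for p in [(272,101),(368,101)]:
    print("blk",onseat(c,p,.08,O,5.2)*1e3)
print("tcp",R.T@(o["tool_pos"]-O)*1e3)
```

```text
[-23.556  84.386   0.   ]
[55.4652 84.4494 -0.    ]
[55.9411  9.9256  0.    ]
blk [-14.5048  74.8909  80.    ]
blk [23.8875 74.9182 80.    ]
tcp [ 3.6312 -3.7755 76.0489]
```

```bash
python3 -m creep '[{"tx":0,"ty":0,"tz":0.008,"rx":0,"ry":0,"rz":0},{"tx":0,"ty":0,"tz":0.008,"rx":0,"ry":0,"rz":0},{"tx":0,"ty":0,"tz":0.006,"rx":0,"ry":0,"rz":0},{"tx":0,"ty":0,"tz":0.003,"rx":0,"ry":0,"rz":0},{"tx":0,"ty":0,"tz":0,"rx":0,"ry":0,"rz":0},{"tx":0,"ty":0,"tz":0,"rx":0,"ry":0,"rz":0}]';python3 - <<'E'
from h import *
o=env.get_obs();R=seatR(5.2)
print("tcp",R.T@(o["tool_pos"]-O)*1e3,R.T@o["force"],o["qpos"])
E
```

```text
time_s: 12.08
tool_pos: [0.4895, 0.2169, 0.1193]
tool_rot: [148.0, -0.0, 95.3]
force: [-0.7, 0.4, -3.5]
grip_width: 0.0397
tcp [ 2.7426 -3.8552 50.5473] [-2.4101  0.4366 -2.6209] [ -5.9486  -5.3166 -29.8158 131.1588  28.663   28.4478 -53.3631]
```

```bash
python3 -m creep '[{"tx":0,"ty":0,"tz":0.002,"rx":0,"ry":0,"rz":0},{"tx":0,"ty":0,"tz":0.0015,"rx":0,"ry":0,"rz":0},{"tx":0,"ty":0,"tz":0.001,"rx":0,"ry":0,"rz":0},{"tx":0,"ty":0,"tz":0,"rx":0,"ry":0,"rz":0}]';python3 - <<'E'
from h import *
o=env.get_obs();R=seatR(5.2)
print("tcp",R.T@(o["tool_pos"]-O)*1e3,R.T@o["force"],o["wrist_torque"])
E
```

```text
time_s: 12.58
tool_pos: [0.4916, 0.2171, 0.1158]
tool_rot: [148.0, 0.1, 95.3]
force: [-7.9, -2.2, 5.0]
grip_width: 0.0397
tcp [ 2.6705 -3.9348 46.4892] [-4.1823 -1.4342  8.4711] [-0.4448  1.5267 -0.1968]
```

```bash
python3 -m creep '[{"tx":0,"ty":-0.001,"tz":-0.0005,"rx":0,"ry":0,"rz":0},{"tx":0,"ty":-0.001,"tz":0,"rx":0,"ry":0,"rz":0},{"tx":0,"ty":-0.001,"tz":0,"rx":0,"ry":0,"rz":0},{"tx":0,"ty":0,"tz":0,"rx":0,"ry":0,"rz":0}]';python3 - <<'E'
from h import *
o=env.get_obs();R=seatR(5.2)
print("tcp",R.T@(o["tool_pos"]-O)*1e3,R.T@o["force"],o["wrist_torque"],o["tool_rot"])
c=cam("wrist","wrist7");a=cam("side","side7");b=cam("scene","scene7")
A=[cv2.resize(a["pixels"][90:235,160:310,::-1],(400,390),interpolation=cv2.INTER_CUBIC),cv2.resize(b["pixels"][90:200,310:420,::-1],(400,390),interpolation=cv2.INTER_CUBIC)]
cv2.imwrite("pics/z8.png",np.hstack(A))
E
```

```text
time_s: 13.08
tool_pos: [0.4892, 0.2169, 0.1144]
tool_rot: [148.0, -0.0, 95.3]
force: [0.2, -0.0, -2.0]
grip_width: 0.0396
tcp [-0.1474 -3.846  46.5316] [-0.9198 -0.0397 -1.7827] [-0.185   0.8049 -0.0074] [147.9717  -0.0055  95.313 ]
```

View pics/z8.png

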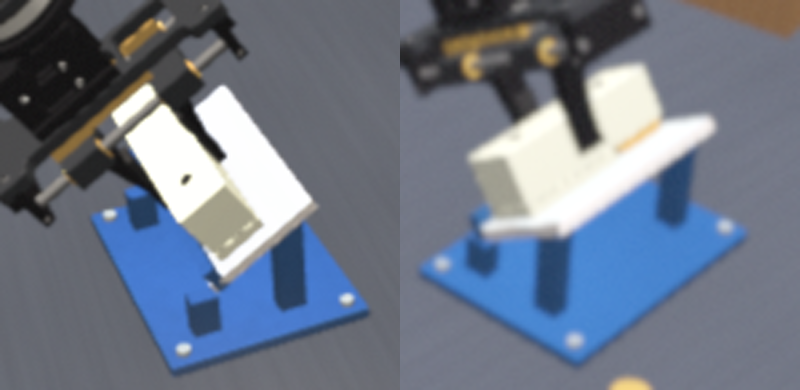

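```bash
python3 -m creep '[{"tx":0,"ty":-0.001,"tz":0.0005,"rx":0,"ry":0,"rz":0},{"tx":0,"ty":-0.001,"tz":0,"rx":0,"ry":0,"rz":0},{"tx":0,"ty":0,"tz":0,"rx":0,"ry":0,"rz":0}]';python3 - <<'E'
from h import *
o=env.get_obs();R=seatR(5.2)
print("tcp",R.T@(o["tool_pos"]-O)*1e3,R.T@o["force"],o["wrist_torque"])
E
```

```text
time_s: 13.6
tool_pos: [0.4887, 0.217, 0.1141]
tool_rot: [147.8, -0.0, 95.3]
force: [0.3, -1.5, 6.1]
grip_width: 0.0399
tcp [-0.6325 -3.6967 46.5489] [ 3.4148 -1.5061  5.0627] [-0.3543  0.0011 -0.1556]
```

```bash
python3 -m creep '[{"tx":0,"ty":-0.001,"tz":0,"rx":0,"ry":0,"rz":0},{"tx":0,"ty":-0.001,"tz":0,"rx":0,"ry":0,"rz":0},{"tx":0,"ty":0,"tz":0,"rx":0,"ry":0,"rz":0}]';python3 - <<'E'
from h import *
o=env.get_obs();R=seatR(5.2)
print("tcp",R.T@(o["tool_pos"]-O)*1e3,R.T@o["force"],o["wrist_torque"])
E
```

```text
time_s: 13.98
tool_pos: [0.487, 0.2172, 0.1131]
tool_rot: [147.8, -0.0, 95.3]
force: [-0.5, -0.9, 4.6]
grip_width: 0.0397
tcp [-2.618  -3.3773 46.5511] [ 1.9301 -0.8614  4.1992] [-0.3159 -0.0336 -0.0925]
```

```bash
python3 -m creep '[{"tx":0,"ty":-0.001,"tz":0,"rx":0,"ry":0,"rz":0},{"tx":0,"ty":-0.001,"tz":0,"rx":0,"ry":0,"rz":0},{"tx":0,"ty":0,"tz":0,"rx":0,"ry":0,"rz":0}]';python3 - <<'E'
from h import *
o=env.get_obs();R=seatR(5.2)
print("tcp",R.T@(o["tool_pos"]-O)*1e3,R.T@o["force"],o["wrist_torque"])
E
```

```text
time_s: 14.35
tool_pos: [0.4855, 0.2172, 0.1121]
tool_rot: [147.8, -0.1, 95.3]
force: [0.6, -0.3, 6.3]
grip_width: 0.0398
tcp [-4.4155 -3.2126 46.5577] [ 3.8002 -0.3668  5.0927] [-0.1338 -0.2836 -0.1323]
```

```bash
python3 -m creep '[{"tx":0,"ty":-0.001,"tz":0,"rx":0,"ry":0,"rz":0},{"tx":0,"ty":-0.001,"tz":0,"rx":0,"ry":0,"rz":0},{"tx":0,"ty":0,"tz":0,"rx":0,"ry":0,"rz":0}]';python3 - <<'E'
from h import *
o=env.get_obs();R=seatR(5.2)
print("tcp",R.T@(o["tool_pos"]-O)*1e3,R.T@o["force"],o["wrist_torque"])
a=cam("side","side8");b=cam("scene","scene8")
A=[cv2.resize(a["pixels"][140:230,190:300,::-1],(480,390),interpolation=cv2.INTER_CUBIC),cv2.resize(b["pixels"][110:200,310:400,::-1],(310,390),interpolation=cv2.INTER_CUBIC)]
cv2.imwrite("pics/z9.png",np.hstack(A))
E
```

```text
time_s: 14.72
tool_pos: [0.4852, 0.2172, 0.1121]
tool_rot: [147.7, -0.1, 95.3]
force: [8.6, -0.0, 2.8]
grip_width: 0.0396
tcp [-4.6533 -3.2512 46.6477] [ 8.6931 -0.8233 -2.1683] [-0.0993 -1.6026 -0.2649]
```

View pics/z9.png

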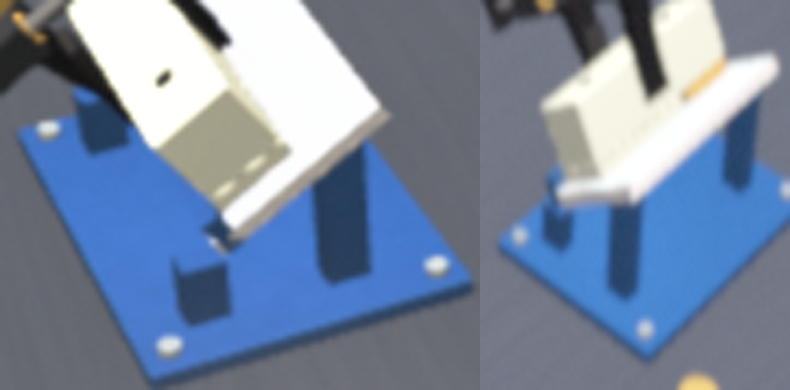

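```bash
python3 -m creep '[{"tx":0,"ty":0.0008,"tz":0.001,"rx":0,"ry":0,"rz":0},{"tx":0,"ty":0,"tz":0.0005,"rx":0,"ry":0,"rz":0},{"tx":0,"ty":0,"tz":0,"rx":0,"ry":0,"rz":0}]';python3 - <<'E'
from h import *
o=env.get_obs();R=seatR(5.2)
print("tcp",R.T@(o["tool_pos"]-O)*1e3,R.T@o["force"],o["wrist_torque"])
c=cam("wrist","wrist8")
cv2.imwrite("pics/z10.png",cv2.resize(c["pixels"][70:270,200:440,::-1],None,fx=3,fy=3,interpolation=cv2.INTER_CUBIC))
E
```

```text
time_s: 15.2
tool_pos: [0.4855, 0.2172, 0.112]
tool_rot: [147.7, -0.0, 95.3]
force: [-13.8, -5.3, 25.8]
grip_width: 0.0395
tcp [-4.5072 -3.1878 46.465 ] [ 1.6018 -4.0208 29.4427] [-0.75    0.5078 -0.5623]
```

View pics/z10.png

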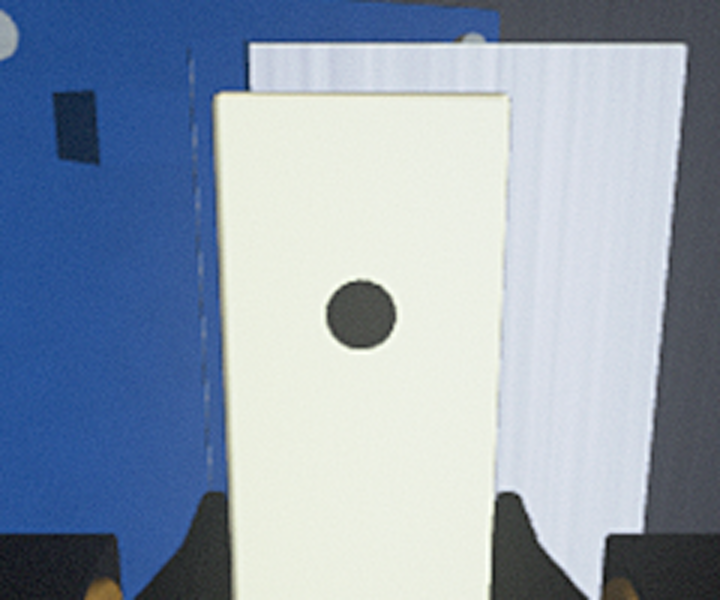

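Run:
```python
from h import *
c=cam("wrist");O2=np.array([.5103,.2227,.075])
print(onseat(c,(249/3+200,84.2),0,O2,5.2)*1e3,onseat(c,(686/3+200,84.2),0,O2,5.2)*1e3,onseat(c,(643/3+200,530/3+70),0,O2,5.2)*1e3)
print(onseat(c,(216/3+200,101.2),.05,O2,5.2)*1e3,onseat(c,(508/3+200,101.5),.05,O2,5.2)*1e3,onseat(c,(232/3+200,598/3+70),.05,O2,5.2)*1e3)
```

```text
[-20.5601  84.6688  -0.    ] [57.8632 84.7385  0.    ] [ 58.2437 -10.7057   0.    ]
[-19.9267  75.3468  50.    ] [18.6005 75.2576 50.    ] [-20.5989   1.2012  50.    ]
```

```bash
python3 -m creep '[{"tx":0,"ty":0,"tz":-0.001,"rx":0,"ry":0,"rz":0},{"tx":0,"ty":0,"tz":0,"rx":0,"ry":0,"rz":0}]' 0.02 10; python3 -m creep '[{"tx":0,"ty":0,"tz":0,"rx":0,"ry":0,"rz":0},{"tx":0,"ty":0,"tz":0,"rx":0,"ry":0,"rz":0},{"tx":0,"ty":0,"tz":0,"rx":0,"ry":0,"rz":0},{"tx":0,"ty":0,"tz":0,"rx":0,"ry":0,"rz":0},{"tx":0,"ty":0,"tz":0,"rx":0,"ry":0,"rz":0},{"tx":0,"ty":0,"tz":0,"rx":0,"ry":0,"rz":0}]' 0.065 10
```

```text
time_s: 15.55
tool_pos: [0.4854, 0.2172, 0.112]
tool_rot: [147.7, -0.1, 95.3]
force: [0.7, -1.7, 10.7]
grip_width: 0.0398
time_s: 16.3
tool_pos: [0.4834, 0.2162, 0.1095]
tool_rot: [148.0, 0.0, 95.3]
force: [-1.0, 0.1, -0.1]
grip_width: 0.0648
```

```bash
python3 -m creep '[{"tx":0,"ty":0,"tz":-0.005,"rx":0,"ry":0,"rz":0},{"tx":0,"ty":0,"tz":-0.01,"rx":0,"ry":0,"rz":0},{"tx":0,"ty":0,"tz":-0.02,"rx":0,"ry":0,"rz":0},{"tx":0,"ty":0,"tz":-0.02,"rx":0,"ry":0,"rz":0},{"tx":0,"ty":0,"tz":-0.02,"rx":0,"ry":0,"rz":0},{"tx":0,"ty":0,"tz":0,"rx":0,"ry":0,"rz":0},{"tx":0,"ty":0,"tz":0,"rx":0,"ry":0,"rz":0},{"tx":0,"ty":0,"tz":0,"rx":0,"ry":0,"rz":0}]';python3 - <<'E'
from h import *
o=env.get_obs();print(o["tool_pos"],o["force"],o["qpos"])
c=cam("wrist","wrist9");a=cam("side","side9");b=cam("scene","scene9")
A=[cv2.resize(a["pixels"][110:230,180:310,::-1],(420,390),interpolation=cv2.INTER_CUBIC),cv2.resize(b["pixels"][100:200,310:410,::-1],(370,390),interpolation=cv2.INTER_CUBIC)]
cv2.imwrite("pics/z11.png",np.hstack(A))
E
```

```text
time_s: 17.3
tool_pos: [0.4437, 0.2123, 0.1722]
tool_rot: [148.1, 0.0, 95.3]
force: [-0.0, 0.6, 0.2]
grip_width: 0.0654
[0.4437 0.2123 0.1722] [-0.033   0.5644  0.1608] [-10.8402 -16.5917 -26.3867 132.4935  15.9848  36.192  -43.4852]
```

View pics/z11.png

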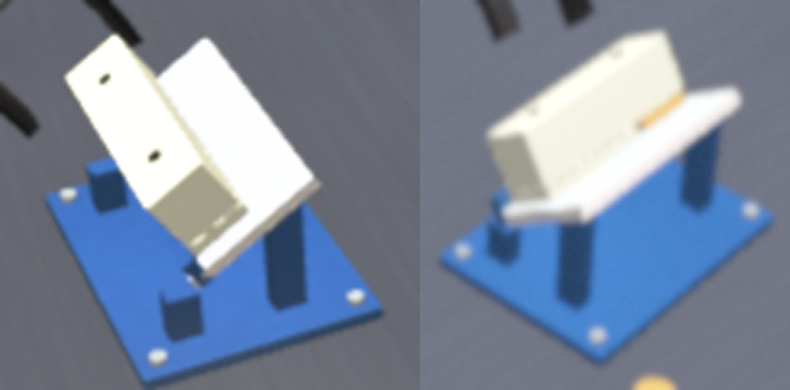

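View pics/wrist9.png

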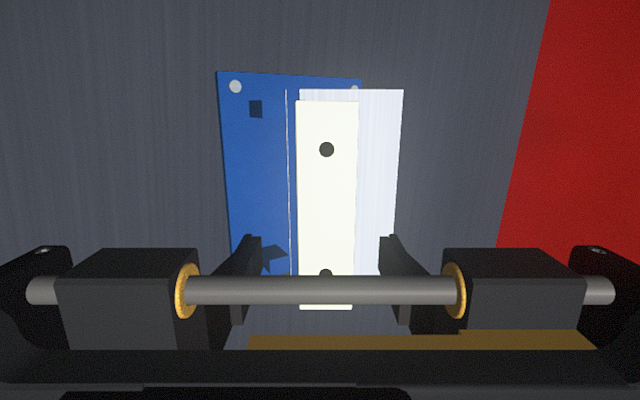

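View pics/side9.png

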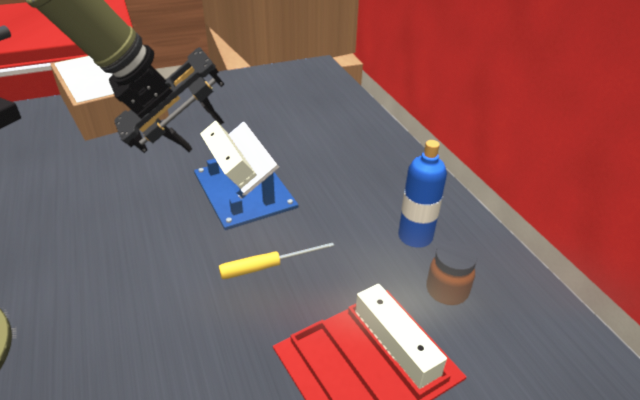

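The block sits in the jig with its stepped end over the key, and the other block is unmoved. I'll check the final pose with numbers before handing in.

Run:
```python
from h import *
c=cam("wrist");s=cam("side");b=cam("scene");O2=np.array([.5103,.2227,.075])
for n,p,h in [("plate+y",(300,89.5),0),("plate++",(403,89.5),0),("line",(286,90),0),("line2",(291,230),0),("blk -+",(296,100.5),.05),("blk ++",(359,100.5),.05),("blk--",(300,309),.05),("blk+-",(352,309),.05),("dot1",(326.5,149),.05)]:
    print(n,onseat(c,p,h,O2,5.2)*1e3)
cv2.imwrite("pics/z12.png",np.vstack([cv2.resize(c["pixels"][80:240,270:420,::-1],None,fx=3.6,fy=3.6,interpolation=cv2.INTER_CUBIC)]))
im=s["pixels"][115:200,195:260,::-1];cv2.imwrite("pics/z13.png",cv2.resize(im,None,fx=7,fy=7,interpolation=cv2.INTER_CUBIC))
```

```text
plate+y [-19.7501  84.1957   0.    ]
plate++ [58.3062 84.2772  0.    ]
line [-30.3727  83.826   -0.    ]
line2 [-29.4085 -30.1074  -0.    ]
blk -+ [-19.3213  75.5511  50.    ]
blk ++ [19.444  75.5925 50.    ]
blk-- [-19.3583 -73.4406  50.    ]
blk+- [ 19.5641 -73.3795  50.    ]
dot1 [-0.347  45.8524 50.    ]
```

View pics/z12.png

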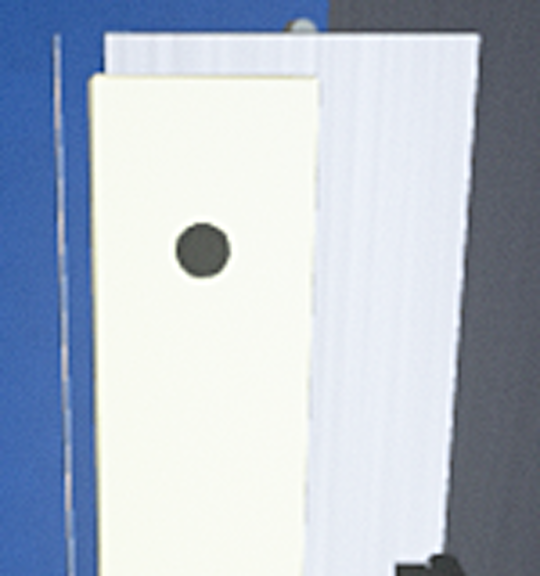

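View pics/z13.png

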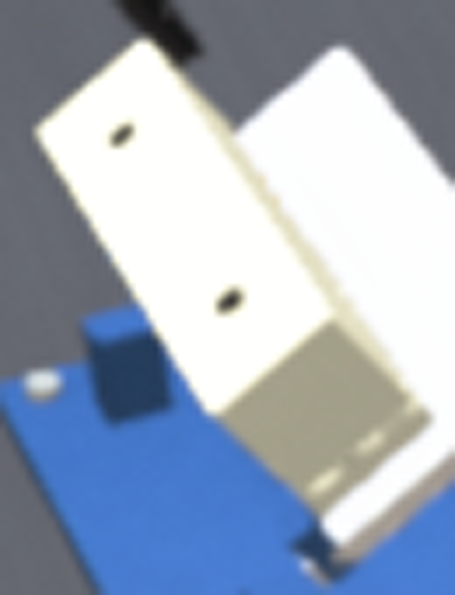

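Run:
```python
from cell import env
print(env.sign_off())
```

```text
the job is handed in; nothing more can be done
None
```

I loaded the near-lane block into the drill jig, with its stepped end over the brass key, let go and handed the job in at about 17 s. The sign-off gave no verdict.

**Feeling the ends:** I pressed both ends of the near block and neither end of the other.
- The +y end sank and rocked; the opposite end rose about 3 pixels in the scene camera.
- The force there reached 13 N. That is above the 1–3 N expected, which I put down to the fingertip being dragged sideways as the block tipped.
- The -y end held firm at 24 N.

**Placing:** I gripped the block near its middle, carried it over tilted 32°, set it on the plate and slid it down until it met the fence. I then pressed it down at about 29 N, and it did not sink any further.

**Last checks, after letting go and backing off (seat frame, by the wrist camera):**

| Check | Measured | Allowed |
|---|---|---|
| Off-centre along the plate | 1–2 mm | 8 mm |
| Squareness to the plate | well under 1° | 3.4° (0.06 rad) |
| Against the fence | no visible gap; stopped on contact | 7 mm |

- **Flat on the plate:** this rests on the contact height and force and on the pictures. I did not measure it separately.
- **Other objects:** the other block, gas bottle, jar and screwdriver look unmoved in the last side picture. I compared them by eye only.

**What disagreed:**
- My first camera fix of the jig was about 3–6 mm too far from the robot along the slope. Touching the plate and the fence corrected it.
- The plate's lower edge measured about 2 mm off its nominal place, which is within the camera calibration.
- The first move call was refused because its rows left out some keys; nothing moved.

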